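# Stand the picture frame on its leg on the desk mat

## Task

First lift the little duck figure off the cork mat and stand it in the shallow square tray. Then swing the leg on the back of the picture frame, which lies face down on the sloping book stand, out to its stop; after that take the frame off the stand and set it down gently in the middle of the cork mat, square with the mat and upright on its own leg, picture towards the robot's side of the desk. Let go, and do not shift the other things on the desk.

Things in the scene. Friction and masses are not known exactly. Their poses are not given: they have to be found in the camera images.
- duck: White duck figure with yellow hat, 88 mm tall, about 120 g, upright on the mat at first. Origin at the centre of its flat round base (50 mm wide), z up, beak to -x. Body 56 mm wide at 18 mm height, neck 28 mm at 48 mm, round head 34 mm wide from 56 to 74 mm height: pinch it across y, clear of the beak (28 mm out at 62 mm height). Hat: brim 38 mm wide at 77 to 79 mm, crown 25 mm wide.
- tray: Fixed square wooden tray without lid, 120 x 120 mm outside, 16 mm high, walls 4 mm, floor 4 to 5 mm thick. Origin at the centre of its underside, on the desk; z up.
- mat: Fixed rectangular cork mat, 150 mm (its x) by 180 mm (its y), 4 mm thick. Origin at the centre of its underside, on the desk; x points away from the robot's side (turned by up to 0.3 rad), y along its long sides, z up.
- bookstand: White fixed book stand: panel 150 mm wide (y), sloping at 60 degrees to the desk, high end towards the robot (-x), ledge along its low end (+x). Origin under the centre of its 150 x 150 x 6 mm base, z up. The panel's upper face runs from the ledge (x=20, z=30 mm) 115 mm up the slope to x=-38, z=130 mm. Ledge 15 mm deep; lips 10 mm high at its two ends keep the frame on it: draw it out upwards.
- frame: Wooden picture frame 120 mm wide, 170 tall, 14 thick, about 0.3 kg. Origin: centre of its lower edge face. z up the frame, y across its width, x out of its back (back at x=+7, picture side at -7 mm). At first it lies picture down on the stand's panel, lower edge on the ledge, z rising towards the robot at 60 degrees to the desk. Standing on the open leg it leans back (z towards the leg) 0.30 rad.
- frame_top (a point): Centre of the frame's top edge face, 170 mm from the frame's origin, axes as the frame's. At first the top 55 mm of the frame stick out past the panel's high end, free on both sides, to be pinched across the 14 mm thickness with the tool along the frame.
- leg (a joint): Angle in rad between the kickstand leg and the frame's back: 0 folded flat, grows as the leg's free end swings out from the back, 0.66 at the stop (fully open). Starts ajar (0.08 to 0.3). Its stiff hinge (0.045 N m of friction) leaves it where it is put. A hard pinch does not let the leg turn between the fingers and would lift the frame: turn the tool with the leg as it swings.
- leg_hinge (a point): Point on the leg's hinge axis, in the middle of the leg's width: in the frame's axes x=11.5, y=0, z=120 mm. The hinge axis is parallel to the frame's y.
- leg_tip (a point): Middle of the free end of the black leg, 120 mm from the hinge. The leg is a flat bar 24 mm wide (along the frame's y), 6 mm thick; folded it points to the frame's lower edge. Pinch it across its width. When the frame stands, its feet are the leg's end and the back corner of its lower edge (x=7, z=0 mm in the frame's axes), 79 mm apart.
- tape: Bystander: clear roll of tape lying flat, 84 mm across, 20 mm high; origin under its centre.
- glue: Bystander: white glue stick standing up, 26 mm across, 85 mm tall; origin under its centre.
- eraser: Bystander: white eraser, 45 x 22 x 13 mm; origin under its centre.
- stapler: Bystander: grey stapler, 70 mm long, 41 mm high; origin under its centre.
- cardbox: Bystander: small flat cardboard box, 60 x 70 x 30 mm; origin under its centre.
Not all that is in view belongs to the job. Leave any blue or red look-alike of the duck alone.

How it is judged:
By the outcome, as a careful person would: the job done as asked, in the order asked, and still so for the second after the job is handed in, with the robot touching nothing.
It also fails if it takes over 64 s, if anything falls off the work surface, if the arm or the gripper's body presses on something with over 40 N, if the wrist force passes 120 N, or if a joint passes its speed limit or range.

## Robot

A 6-joint arm with a two-finger parallel gripper is mounted at the origin on the work surface. World frame = base frame: x ahead of the robot, y to its left, z up, the work surface at z = 0. Lengths are in m, angles in rad, forces in N, time in s.
With the tool pointing down it reaches from about 0.35 to 0.85 m from the base axis. Payload 8.1 kg.
Tool frame: the origin (TCP) lies at the centre of the arm's flange, where the gripper is bolted on; the fingertips stand 186 mm ahead of it and the grasp point (between the pads) lies 167 mm ahead of it (robot.grasp_offset is the distance from the TCP to the grasp point, in m); z points along the fingers, y is the line along which they close (so a half turn about z gives the same grasp; the last joint's range is limited). The gripper opens to 93 mm and grips with 3 to 60 N. Pads are 15 mm wide; open, the fingers measure 128 mm over their backs; the gripper's body (75 mm by 188 mm) begins 65 mm behind the grasp point.
Start: joints at [1.072, 0.13, 1.488, -0, 1.523, -0.085], TCP at [0.241, 0.549, 0.405] pointing down, gripper open.
Joint ranges: [-2.96, 2.96], [-0.89, 2.26], [0.02, 2.5], [-1.34, 4.48], [0, 2.73], [-2.66, 2.66]. Speed limits (rad/s): [2.39, 2.39, 2.79, 3.14, 3.14, 3.14].

## Interface

Orientations are given as a rotation vector (axis times angle).
In Python, from plant import robot gives the robot as it stands.
- The arm moves only by the tool drive_tool, never from a script. Its argument "moves" is one flat list of numbers, 7 for each row, row after row: the finger opening in mm, from 0 to 93, then the shift along the tool's x, y, z in mm, then the turn, a rotation vector about the tool's x, y, z in degrees. A call has 1 to 8 rows; each row shifts and turns the commanded pose from where the row before left it, along the tool's axes as they then stand; what a row does not reach is not made up. A row lasts 1/10 s, in which the tool goes at most 50 mm and 8.59 degrees, less where a joint would pass 70% of its speed; a pose out of reach is approached as far as the arm can. A call is refused whole if a number of a shift passes 50 or a number of a turn 8.59, either way. A call with a gripper value outside its range is refused whole. The fingers move at their own pace and stop on an object; "grip_force" is the grip in N (left out, the last holds). Time passes only in rows, so rows that do not move let the fingers close. It gives the time, the measured TCP pose, the force, the opening and the grip force at its end, in the units of the state.
- robot.read_state(): the state, without advancing time (a new reading comes with each control period).
- robot.read_camera(name): name is "scene" or "side" or "wrist"; returns a dict with "color" (420x560x3 uint8, red, green, blue), "depth" (420x560 float32, m along the optical axis (not along the pixel's ray), 0 where there is no reading), "mtx" (3x3 intrinsics, pixels), "R" (3x3) and "t" (3): a world point X has camera coordinates R X + t. Camera axes: x right, y down, z forward; pixel columns grow to the right and rows downward; lengths in m; the calibration is good to about 2 mm. A picture is of the moment at which its call begins.
- robot.close_job(): hands the job in; it is judged then, once.
The state is a dict: "t": time; "q": joint angles; "dq": joint speeds; "joint_torque": joint torques, N m; "tool_pos": TCP position; "orientation": TCP orientation; "force": force on the tool from outside, world axes, zero at the start; "wrist_torque": the same for the moment, N m; "opening": finger opening in m; "gripper_force": force on a finger pad.
Only numpy, scipy, OpenCV 4.12 (cv2) and the standard library are available. Lean on these libraries where they do the work, as an engineer would, in place of code of your own. Each camera call takes 0.05 s, during which the arm holds its last target. There are 200 camera calls.

## Working session

There is one attempt and no reset: what is moved stays moved. The work goes in short steps, Python scripts to look and compute and a tool call to move; the robot and the scene stay as the last step left them, time stands still between calls to the robot, and variables do not carry over. Pictures are saved under pics/ and viewed, at most 12 in all, crops included, and the job is handed in when it is done.

Besides the shell and the picture viewer there is one more tool, called after "Request:" as name(argument=value, ...), one argument or row to a line, values as JSON. drive_tool: Moves the arm, as the interface text tells. Its arguments: {"type":"object","properties":{"moves":{"type":"array","items":{"type":"number"}},"grip_force":{"type":"number"}},"required":["moves"]}

```bash
mkdir -p pics; ls; python3 - <<'E'
from plant import robot
import cv2,numpy as np
ims={}
for n in("scene","side"):
    c=robot.read_camera(n); np.savez(f"{n}0.npz",**c)
    cv2.imwrite(f"pics/{n}0.png",cv2.cvtColor(c["color"],cv2.COLOR_RGB2BGR))
    print(n,c["mtx"].tolist(),(-c["R"].T@c["t"]).round(3),c["R"].round(2).tolist())
print(robot.read_state())
E
```

```text
pics
scene [[444.3064826483037, 0.0, 278.19132249435415], [0.0, 444.3064826483037, 204.66724449578084], [0.0, 0.0, 1.0]] [1.269 0.13  0.926] [[-0.18, 0.98, -0.02], [0.73, 0.12, -0.68], [-0.67, -0.13, -0.73]]
side [[510.1630323901817, 0.0, 281.8297241494552], [0.0, 510.1630323901817, 219.437267636712], [0.0, 0.0, 1.0]] [ 0.33  -1.005  1.268] [[0.98, -0.19, 0.02], [-0.13, -0.72, -0.68], [0.14, 0.66, -0.73]]
{'t': 0.1, 'q': array([ 1.07160449e+00,  1.31057941e-01,  1.48918774e+00, -6.43124160e-05,
        1.52300364e+00, -8.53925084e-02]), 'dq': array([ 8.69003754e-04, -1.64563227e-03, -1.59160480e-03,  3.83398764e-05,
        1.47745406e-04,  1.47470792e-03]), 'joint_torque': array([ 1.99624388e-03, -5.61341965e+01, -4.93094587e+01,  7.71282194e-02,
        2.92023324e-02, -7.66438075e-05]), 'tool_pos': array([0.24113799, 0.54917629, 0.40379911]), 'orientation': array([-6.45276508e-01, -3.07418340e+00,  2.52065654e-03]), 'force': array([ 0.25285904,  0.70645948, -0.1140831 ]), 'wrist_torque': array([0.00061162, 0.01106039, 0.01941663]), 'gripper_force': 0.0, 'opening': 0.09295731720322178}
```

View pics/scene0.png

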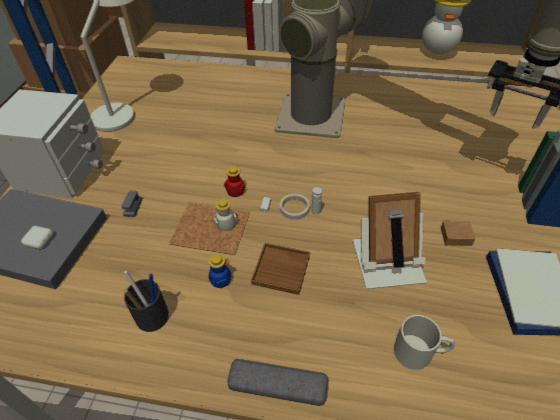

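View pics/side0.png

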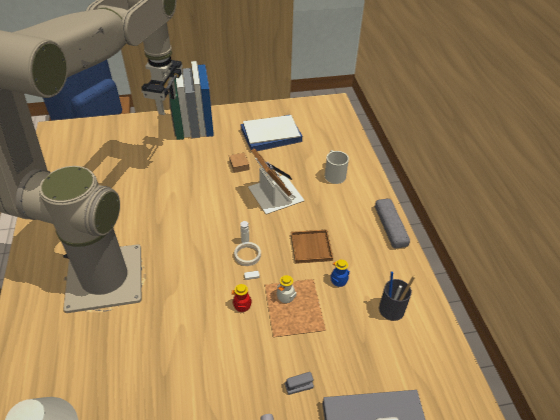

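```bash
cat > h.py <<'E'
import numpy as np,cv2
from scipy.spatial.transform import Rotation as Rt
def load(f): return dict(np.load(f))
def cloud(c):
    h,w=c["depth"].shape; u,v=np.meshgrid(np.arange(w),np.arange(h)); d=c["depth"].astype(float)
    K=c["mtx"]; P=np.stack([(u-K[0,2])/K[0,0]*d,(v-K[1,2])/K[1,1]*d,d],-1)
    W=(P-c["t"])@c["R"]; W[d==0]=np.nan; return W
def ray(c,uv,z):
    uv=np.atleast_2d(uv).astype(float); K=c["mtx"]
    d=np.c_[(uv-[K[0,2],K[1,2]])/K[0,0],np.ones(len(uv))]@c["R"]; o=-c["R"].T@c["t"]
    return o+d*((z-o[2])/d[:,2])[:,None]
def proj(c,X):
    p=(np.atleast_2d(X)@c["R"].T+c["t"])@c["mtx"].T; return p[:,:2]/p[:,2:]
def rect(c,mask,z):
    n,l,s,_=cv2.connectedComponentsWithStats(mask.astype(np.uint8)); k=1+np.argmax(s[1:,4])
    cn=max(cv2.findContours((l==k).astype(np.uint8),cv2.RETR_EXTERNAL,2)[0],key=cv2.contourArea)[:,0]
    X=ray(c,cn,z)[:,:2]; r=cv2.minAreaRect((X*1000).astype(np.float32)); return r,s[k]
E
python3 - <<'E'
from h import *
for n,boxes in (("scene",dict(mat=(165,200,255,255),tray=(250,240,315,295),duck=(212,195,240,232),stand=(350,185,430,290))),("side",dict(mat=(260,275,330,340),tray=(286,225,338,268),duck=(274,272,300,305),stand=(240,145,305,212)))):
    c=load(n+"0.npz"); W=cloud(c); hsv=cv2.cvtColor(c["color"],cv2.COLOR_RGB2HSV)
    for k,(a,b,e,f) in boxes.items():
        S=np.s_[b:f,a:e]; w=W[S]; print(n,k,"z",np.nanpercentile(w[...,2],[2,50,98]).round(3))
    S=lambda k:np.s_[boxes[k][1]:boxes[k][3],boxes[k][0]:boxes[k][2]]
    for k in("mat","tray"):
        a,b,e,f=boxes[k]; print(k,"hsv centre",np.median(hsv[(b+f)//2-4:(b+f)//2+4,(a+e)//2-4:(a+e)//2+4].reshape(-1,3),0),"table",np.median(hsv[300:310,60:100].reshape(-1,3),0))
    m=np.zeros(hsv.shape[:2],bool); a,b,e,f=boxes["duck"]
    m[b:f,a:e]=(W[b:f,a:e,2]>0.058)
    print("duck top",np.nanmedian(W[m],0).round(4),W[m].min(0).round(3),W[m].max(0).round(3))
E
```

```text
scene mat z [-0.001  0.005  0.085]
scene tray z [-0.     0.005  0.019]
scene duck z [0.    0.01  0.094]
scene stand z [-0.     0.036  0.182]
mat hsv centre [ 14. 136. 143.] table [ 18. 120. 157.]
tray hsv centre [ 14. 156. 106.] table [ 18. 120. 157.]
duck top [ 0.5364 -0.1626  0.0853] [ 0.51  -0.184  0.059] [ 0.548 -0.148  0.097]
side mat z [-0.004  0.003  0.084]
side tray z [-0.005  0.003  0.02 ]
side duck z [-0.004  0.008  0.094]
side stand z [-0.006  0.003  0.178]
mat hsv centre [ 14.  141.  197.5] table [ 20.  58. 182.]
tray hsv centre [ 14. 158. 150.] table [ 20.  58. 182.]
duck top [ 0.5243 -0.175   0.0841] [ 0.503 -0.189  0.058] [ 0.545 -0.148  0.099]
```

```bash
python3 - <<'E'
import cv2,numpy as np
a=cv2.imread("pics/scene0.png");b=cv2.imread("pics/side0.png")
A=cv2.resize(a[180:300,160:300],(400,343),interpolation=2);B=cv2.resize(a[180:300,340:440],(400,480),interpolation=2)
C=cv2.resize(b[140:220,230:310],(400,400),interpolation=2)[:, :]
o=np.zeros((600,800,3),np.uint8);o[:343,:400]=A;o[:480,400:]=B
o[345:600,:]=np.where(o[345:600,:]>0,o[345:600,:],0);o[345:600,0:255]=cv2.resize(b[140:220,230:310],(255,255),interpolation=2)
cv2.imwrite("pics/crop1.png",o)
E
```

```text
(no output)
```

View pics/crop1.png

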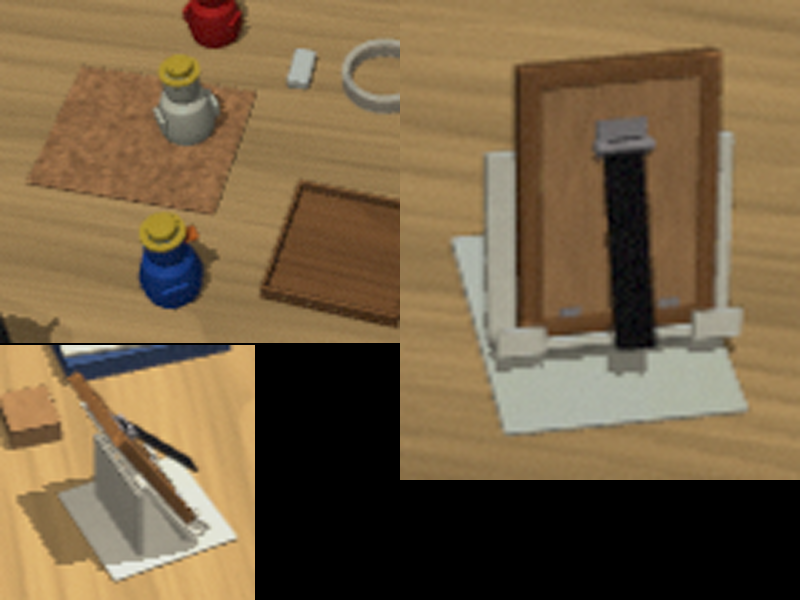

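```bash
python3 - <<'E'
from h import *
for n,boxes in (("scene",dict(mat=(160,195,260,260),tray=(245,236,320,298))),("side",dict(mat=(257,270,335,345),tray=(283,222,342,272)))):
    c=load(n+"0.npz"); hsv=cv2.cvtColor(c["color"],cv2.COLOR_RGB2HSV).astype(int)
    for k,z in(("mat",.004),("tray",.016)):
        a,b,e,f=boxes[k]; m=np.zeros(hsv.shape[:2],bool); s=hsv[b:f,a:e]
        t=np.median(np.r_[s[0],s[-1]],0); 
        m[b:f,a:e]=(s[...,0]<17)&(s[...,1]>115) if k=="mat" else (s[...,2]<t[2]*.82)&(s[...,1]>120)
        r,st=rect(c,m,z); print(n,k,"border",t,r,st)
# stand / frame: 3D
W=cloud(load("scene0.npz")); 
C=lambda x,y:(340+(x-400)/4,180+y/4)
for nm,p in dict(tl=(527,75),tr=(713,62),bl=(522,318),br=(708,318),mid=(570,200),midr=(680,200),hinge=(625,130),legtip=(634,335),legmid=(628,230),baseL=(520,420),baseR=(735,400)).items():
    u,v=map(int,map(round,C(*p))); print(nm,(u,v),W[v,u].round(4))
E
```

```text
scene mat border [ 18. 121. 154.] ((544.328369140625, -205.42373657226562), (182.04129028320312, 152.88125610351562), 88.03119659423828) [ 169  203   81   52 2436]
scene tray border [ 18. 120. 148.] ((649.7871704101562, 7.832160949707031), (124.16253662109375, 130.21051025390625), 85.02730560302734) [ 251  243   60   52 2148]
side mat border [ 18. 127. 215.] ((544.4640502929688, -206.1650848388672), (182.0088348388672, 150.181640625), 87.90705108642578) [ 265  279   61   58 2360]
side tray border [ 18. 127. 214.] ((641.634033203125, 1.12628173828125), (134.4046173095703, 128.7050018310547), 84.51220703125) [ 289  229   45   35 1251]
tl (372, 199) [0.5415 0.2043 0.18  ]
tr (418, 196) [0.516  0.3081 0.1807]
bl (370, 260) [0.6174 0.2197 0.0489]
br (417, 260) [0.598  0.3306 0.0472]
mid (382, 230) [0.5726 0.2378 0.1118]
midr (410, 230) [0.559  0.3032 0.1081]
hinge (396, 212) [0.5454 0.2636 0.1499]
legtip (398, 264) [0.6308 0.2826 0.0656]
legmid (397, 238) [0.5918 0.2723 0.1123]
baseL (370, 285) [0.6616 0.2265 0.0094]
baseR (424, 280) [0.6259 0.354  0.0088]
```

```bash
cat >> h.py <<'E'
def pose(s): return np.array(s["tool_pos"]),Rt.from_rotvec(s["orientation"])
def down(yaw): # tool z down, tool y at angle yaw from world x (mod pi); 
    y=np.array([np.cos(yaw),np.sin(yaw),0]); z=np.array([0,0,-1.]); return Rt.from_matrix(np.c_[np.cross(y,z),y,z])
def plan(p0,R0,p1,R1,op,n=None,dmax=45,show=True):
    d=p1-p0; rv=(R0.inv()*R1).as_rotvec(); N=n or int(max(np.ceil(np.linalg.norm(d)*1000/dmax),np.ceil(np.degrees(np.linalg.norm(rv))/8.5),1))
    # shift is applied before turn assumed: axes at row start
    R=R0; out=[]
    for i in range(N):
        s=R.inv().apply(d/N)*1000; out.append([op]+s.round(1).tolist()+np.degrees(rv/N).round(2).tolist()); R=R*Rt.from_rotvec(rv/N)
    print(N,"rows"); 
    for o in out: print(",".join("%g"%x for x in o)+",")
def best(R0,yaw):
    c=[down(yaw+k*np.pi) for k in(0,1)]; return min(c,key=lambda r:(R0.inv()*r).magnitude())
E
python3 - <<'E'
from h import *
from plant import robot
for n,b in(("scene",(212,195,240,232)),("side",(274,270,300,305))):
    c=load(n+"0.npz"); h=cv2.cvtColor(c["color"],cv2.COLOR_RGB2HSV); m=np.zeros(h.shape[:2],bool)
    x0,y0,x1,y1=b; s=h[y0:y1,x0:x1]; m[y0:y1,x0:x1]=(abs(s[...,0].astype(int)-26)<6)&(s[...,1]>170)
    v,u=np.nonzero(m); print(n,len(u),u.min(),u.max(),v.min(),v.max(),ray(c,[u.mean(),v.mean()],.086).round(4))
p,R=pose(robot.read_state()); print(R.as_matrix().round(3),p)
plan(p,R,np.array([.50,-.16,.42]),best(R,np.pi/2),93)
E
```

```text
scene 103 216 229 199 209 [[ 0.5285 -0.1657  0.086 ]]
side 116 280 292 275 285 [[ 0.527  -0.1684  0.086 ]]
[[-0.916  0.402 -0.001]
 [ 0.402  0.916 -0.001]
 [ 0.    -0.002 -1.   ]] [0.24113799 0.54917629 0.40379911]
17 rows
93,-30.7,-32.1,-0.9,-0.01,-0,-1.39,
93,-29.9,-32.8,-0.9,-0.01,-0,-1.39,
93,-29.1,-33.5,-0.9,-0.01,-0,-1.39,
93,-28.3,-34.2,-0.9,-0.01,-0,-1.39,
93,-27.5,-34.9,-0.9,-0.01,-0,-1.39,
93,-26.6,-35.6,-0.9,-0.01,-0,-1.39,
93,-25.7,-36.2,-0.9,-0.01,-0,-1.39,
93,-24.8,-36.8,-0.9,-0.01,-0,-1.39,
93,-23.9,-37.4,-0.9,-0.01,-0,-1.39,
93,-23,-38,-0.9,-0.01,-0,-1.39,
93,-22.1,-38.5,-0.9,-0.01,-0,-1.39,
93,-21.1,-39.1,-0.9,-0.01,-0,-1.39,
93,-20.2,-39.6,-0.9,-0.01,-0,-1.39,
93,-19.2,-40,-0.9,-0.01,-0,-1.39,
93,-18.2,-40.5,-0.9,-0.01,-0,-1.39,
93,-17.2,-40.9,-0.9,-0.01,-0,-1.39,
93,-16.2,-41.3,-0.9,-0.01,-0,-1.39,
```

Request:
drive_tool(
  moves=[93, -33, -34, -1, 0, 0, 0, 93, -33, -34, -1, 0, 0, 0, 93, -33, -34, -1, 0, 0, 0, 93, -33, -34, -1, 0, 0, 0, 93, -33, -34, -1, 0, 0, 0, 93, -33, -34, -1, 0, 0, 0, 93, -33, -34, -1, 0, 0, 0, 93, -33, -34, -1, 0, 0, 0],
)

```text
t: 0.9
tool_pos: [0.3736, 0.1924, 0.4125]
orientation: [0.645, 3.075, 0.0]
force: [-0.1, -0.8, 0.2]
opening: 0.0927
gripper_force: 0.0
```

Request:
drive_tool(
  moves=[93, -33, -34, -1, 0, 0, 0, 93, -33, -34, -1, 0, 0, 0, 93, -33, -34, -1, 0, 0, 0, 93, -33, -34, -1, 0, 0, 0, 93, -33, -34, -1, 0, 0, -6, 93, -33, -34, -1, 0, 0, -6, 93, -25, -37, -1, 0, 0, -6, 93, -20, -40, -1, 0, 0, -6],
)

```text
t: 1.7
tool_pos: [0.5106, -0.1553, 0.4203]
orientation: [0.014, -3.141, -0.001]
force: [-0.2, 0.4, 0.5]
opening: 0.0933
gripper_force: 0.0
```

```bash
python3 - <<'E'
from h import *
from plant import robot
c=robot.read_camera("wrist"); np.savez("w1.npz",**c)
cv2.imwrite("pics/w1.png",cv2.cvtColor(c["color"],cv2.COLOR_RGB2BGR))
print(c["mtx"][0,0],(-c["R"].T@c["t"]).round(3),c["R"].round(2).tolist()); s=robot.read_state(); p,R=pose(s); print(s["t"],p,R.as_matrix().round(3),s["q"])
print(proj(c,[[.528,-.167,.09]]))
E
```

```text
335.5030579344729 [ 0.431 -0.157  0.4  ] [[-0.01, 1.0, -0.0], [0.96, 0.01, 0.29], [0.29, 0.0, -0.96]]
1.75 [ 0.51161949 -0.16030134  0.41967942] [[-1.    -0.015 -0.001]
 [-0.015  1.    -0.003]
 [ 0.001 -0.003 -1.   ]] [-0.39821429 -0.04886142  1.64521903 -0.0029606   1.54455024 -1.9840328 ]
[[269.69756106 213.34462885]]
```

View pics/w1.png

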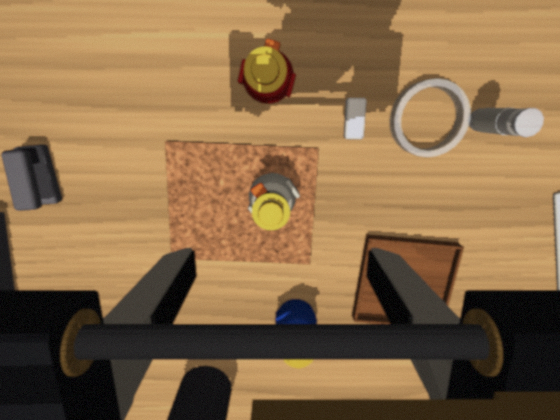

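```bash
python3 - <<'E'
from h import *
c=load("w1.npz"); h=cv2.cvtColor(c["color"],cv2.COLOR_RGB2HSV).astype(int); W=cloud(c)
def mk(b,f):
    m=np.zeros(h.shape[:2],bool); x0,y0,x1,y1=b; m[y0:y1,x0:x1]=f(h[y0:y1,x0:x1]); return m
m=mk((245,180,300,235),lambda s:(abs(s[...,0]-28)<5)&(s[...,1]>170)&(s[...,2]>110)); v,u=np.nonzero(m); print("hat",len(u),ray(c,[u.mean(),v.mean()],.088).round(4), u.mean(),v.mean())
hc=ray(c,[u.mean(),v.mean()],.088)[0]
m=mk((248,175,290,200),lambda s:(s[...,0]<14)&(s[...,1]>190)&(s[...,2]>120)); v,u=np.nonzero(m); print("beak",len(u),u.mean(),v.mean(),"hsv at",h[190,258])
bk=ray(c,[u.mean(),v.mean()],.066)[0]; d=bk-hc; print(bk.round(4),d.round(4),np.degrees(np.arctan2(d[1],d[0])))
m=mk((160,135,325,270),lambda s:(s[...,0]<16)); print("mat",rect(c,m,.004))
m=mk((350,228,466,330),lambda s:(s[...,2]<105)); print("tray",rect(c,m,.016)); print(h[215,340],h[275,410])
x=W[240:300,380:440]; print(np.nanmedian(x.reshape(-1,3),0))
E
```

```text
hat 80 [[ 0.5238 -0.1634  0.088 ]] 273.4625 208.6
beak 81 258.85185185185185 190.07407407407408 hsv at [ 12 191 196]
[ 0.5107 -0.1789  0.066 ] [-0.0131 -0.0155 -0.022 ] -130.23588041642924
mat (((547.2216186523438, -207.6580810546875), (187.80906677246094, 156.4202117919922), 88.02986145019531), array([  164,   140,   155,   125, 15319], dtype=int32))
tray (((644.0574951171875, 14.034229278564453), (135.86956787109375, 154.45599365234375), 0.4993899166584015), array([ 350,  234,  116,   96, 6439], dtype=int32))
[ 17 133 174] [18 48 64]
[ 0.5075681  -0.09566237  0.24585074]
```

```bash
python3 - <<'E'
from h import *
c=load("w1.npz"); h=cv2.cvtColor(c["color"],cv2.COLOR_RGB2HSV).astype(int)
m=np.zeros(h.shape[:2],bool); s=h[185:235,245:300]; m[185:235,245:300]=(s[...,0]>=23)&(s[...,0]<35)&(s[...,1]>170)
r,st=rect(c,m,.078); print("hat brim",r,st)
v,u=np.nonzero(m); print(ray(c,[u.mean(),v.mean()],.080).round(4),len(u))
s=h[170:240,240:310]; m=np.zeros(h.shape[:2],np.uint8); m[170:240,240:310]=(s[...,1]<70)&(s[...,2]>70); 
v,u=np.nonzero(m); X=ray(c,np.c_[u,v],.035)
print("body",len(u),u.min(),u.max(),v.min(),v.max()); i=u.argmin();j=u.argmax(); print((u[i],v[i]),(u[j],v[j]),X[i],X[j])
r=cv2.minAreaRect((X[:,:2]*1000).astype(np.float32)); print(r)
cv2.imwrite("pics/w1c.png",cv2.resize(cv2.imread("pics/w1.png")[165:245,235:315],(480,480),interpolation=2))
E
```

```text
hat brim ((528.7943725585938, -163.9285125732422), (24.67298126220703, 16.351011276245117), 53.052547454833984) [259 202  25  22  70]
[[ 0.5248 -0.1636  0.08  ]] 103
body 730 248 299 173 210
(np.int64(248), np.int64(208)) (np.int64(299), np.int64(195)) [ 0.5391188  -0.19346536  0.035     ] [ 0.52340923 -0.13592452  0.035     ]
((518.9396362304688, -165.74139404296875), (40.58973693847656, 58.663639068603516), 4.85336971282959)
```

View pics/w1c.png

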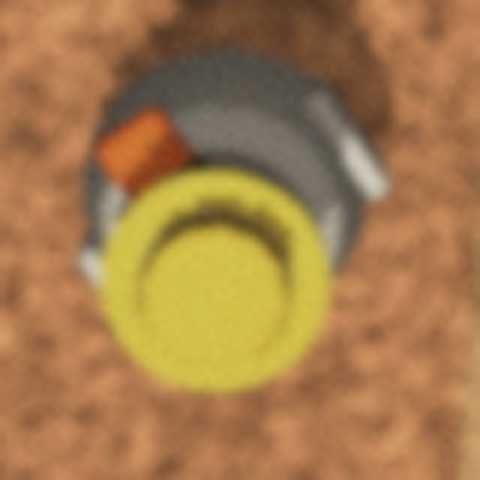

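```bash
python3 - <<'E'
from h import *
from plant import robot
c=load("w1.npz"); print(ray(c,[271,211.7],.0825).round(4))
B=ray(c,np.array([[97,152],[157,107],[190,152],[130,192]])/6+[235,165],.066); d=(B[0]+B[1]-B[2]-B[3])/2; print(B.round(4),np.degrees(np.arctan2(d[1],d[0])))
p,R=pose(robot.read_state()); print(p)
for k in(0,1):
    plan(p,R,np.array([.5275,-.166,.35]),down(np.radians(127)+k*np.pi),80)
E
```

```text
[[ 0.5286 -0.166   0.0825]]
[[ 0.511  -0.1867  0.066 ]
 [ 0.5031 -0.1764  0.066 ]
 [ 0.5109 -0.1709  0.066 ]
 [ 0.518  -0.1812  0.066 ]] -143.0923003881298
[ 0.51161949 -0.16030134  0.41967942]
5 rows
80,-3.2,-1.1,13.9,-0.03,-0.02,-7.23,
80,-3,-1.5,13.9,-0.03,-0.02,-7.23,
80,-2.8,-1.9,13.9,-0.03,-0.02,-7.23,
80,-2.5,-2.3,13.9,-0.03,-0.02,-7.23,
80,-2.2,-2.6,13.9,-0.03,-0.02,-7.23,
17 rows
80,-0.9,-0.3,4.1,-0.01,0.01,8.46,
80,-1,-0.2,4.1,-0.01,0.01,8.46,
80,-1,-0.1,4.1,-0.01,0.01,8.46,
80,-1,0.1,4.1,-0.01,0.01,8.46,
80,-1,0.2,4.1,-0.01,0.01,8.46,
80,-0.9,0.4,4.1,-0.01,0.01,8.46,
80,-0.9,0.5,4.1,-0.01,0.01,8.46,
80,-0.8,0.6,4.1,-0.01,0.01,8.46,
80,-0.7,0.7,4.1,-0.01,0.01,8.46,
80,-0.6,0.8,4.1,-0.01,0.01,8.46,
80,-0.4,0.9,4.1,-0.01,0.01,8.46,
80,-0.3,1,4.1,-0.01,0.01,8.46,
80,-0.2,1,4.1,-0.01,0.01,8.46,
80,-0,1,4.1,-0.01,0.01,8.46,
80,0.1,1,4.1,-0.01,0.01,8.46,
80,0.3,1,4.1,-0.01,0.01,8.46,
80,0.4,0.9,4.1,-0.01,0.01,8.46,
```

Request:
drive_tool(
  moves=[80, -8, -3, 18, 0, 0, 8.5, 80, -9, -2, 18, 0, 0, 8.5, 80, 0, 0, 18, 0, 0, 8.5, 80, 0, 0, 16, 0, 0, 8.5, 80, 0, 0, 0, 0, 0, 8.5, 80, 0, 0, 0, 0, 0, 8.5, 80, 0, 0, 0, 0, 0, 8.5, 80, 0, 0, 0, 0, 0, 8.5],
)

```text
t: 2.55
tool_pos: [0.5267, -0.1594, 0.3501]
orientation: [-1.758, -2.602, 0.0]
force: [0.2, -0.3, 0.2]
opening: 0.0796
gripper_force: 0.0
```

Request:
drive_tool(
  moves=[80, 0, 0, 0, 0, 0, 8.5, 80, 0, 0, 0, 0, 0, 8.5, 80, 0, 0, 0, 0, 0, 8.5, 80, 0, 0, 0, 0, 0, 8.5, 80, 0, 0, 0, 0, 0, 8.5, 80, 0, 0, 0, 0, 0, 8.5, 80, 0, 0, 0, 0, 0, 8.5, 80, 0, 0, 0, 0, 0, 8.0],
)

```text
t: 3.35
tool_pos: [0.5267, -0.1594, 0.3502]
orientation: [-2.908, -1.188, 0.001]
force: [-0.2, -0.4, 0.0]
opening: 0.08
gripper_force: 0.0
```

Request:
drive_tool(
  moves=[70, 0, 0, 0, 0, 0, 0, 70, 0, 0, 0, 0, 0, 0, 70, 0, 0, 0, 0, 0, 0],
)

```text
t: 3.65
tool_pos: [0.5269, -0.1595, 0.3506]
orientation: [-2.902, -1.202, 0.0]
force: [0.5, -0.0, 0.2]
opening: 0.0705
gripper_force: 0.0
```

```bash
python3 - <<'E'
from h import *
from plant import robot
s=robot.read_state(); p,R=pose(s); print(s["t"],p,R.as_matrix().round(3),s["q"].round(2),s["opening"])
plan(p,R,np.array([.5285,-.166,.071+robot.grasp_offset]),best(R,np.radians(127)),70,4)
E
```

```text
3.65 [ 0.52687062 -0.15951367  0.35056662] [[ 0.707  0.707 -0.   ]
 [ 0.707 -0.707  0.   ]
 [-0.    -0.    -1.   ]] [-0.39  0.03  1.69 -0.    1.42  0.4 ] 0.07054988373685657
4 rows
70,-0.9,1.4,28.1,-0,0,2,
70,-0.8,1.5,28.1,-0,0,2,
70,-0.8,1.5,28.1,-0,0,2,
70,-0.7,1.5,28.1,-0,0,2,
```

Request:
drive_tool(
  moves=[70, -3, 6, 10, 0, 0, 8, 70, 0, 0, 35, 0, 0, 0, 70, 0, 0, 35, 0, 0, 0, 70, 0, 0, 32, 0, 0, 0, 20, 0, 0, 0, 0, 0, 0, 20, 0, 0, 0, 0, 0, 0, 20, 0, 0, 0, 0, 0, 0, 20, 0, 0, 0, 0, 0, 0],
  grip_force=15,
)

```text
t: 4.45
tool_pos: [0.5301, -0.1663, 0.2412]
orientation: [2.978, 0.991, 0.005]
force: [0.7, 0.2, 0.1]
opening: 0.0426
gripper_force: 0.0
```

Request:
drive_tool(
  moves=[20, 0, 0, 0, 0, 0, 0, 20, 0, 0, 0, 0, 0, 0, 20, 0, 0, 0, 0, 0, 0],
)

```text
t: 4.75
tool_pos: [0.5297, -0.1661, 0.2403]
orientation: [2.98, 0.991, 0.003]
force: [-0.3, 0.8, 5.5]
opening: 0.0331
gripper_force: 15.0
```

Request:
drive_tool(
  moves=[20, 0, 0, -5, 0, 0, 0, 20, 0, 0, -15, 0, 0, 0, 20, 0, 0, -30, 0, 0, 0, 20, 0, 0, -40, 0, 0, 0, 20, 20, -7, -20, 0, 0, 0, 20, 35, -12, 0, 0, 0, 0, 20, 40, -14, 0, 0, 0, 0, 20, 40, -14, 0, 0, 0, 0],
  grip_force=25,
)

```text
t: 5.55
tool_pos: [0.6096, -0.0465, 0.3505]
orientation: [2.981, 0.99, 0.002]
force: [-0.2, 0.0, -2.1]
opening: 0.0331
gripper_force: 25.0
```

Request:
drive_tool(
  moves=[20, 35, -13, 0, 0, 0, 0, 20, 25, -9, 0, 0, 0, 0, 20, 0, 0, 40, 0, 0, 0, 20, 0, 0, 30, 0, 0, 0, 20, 0, 0, 15, 0, 0, 0, 20, 0, 0, 0, 0, 0, 0],
)

```text
t: 6.15
tool_pos: [0.6427, 0.0061, 0.2613]
orientation: [-2.979, -0.991, 0.007]
force: [-0.3, -0.5, -1.7]
opening: 0.0329
gripper_force: 25.0
```

```bash
python3 - <<'E'
from h import *
from plant import robot
s=robot.read_state(); p,R=pose(s); print(s["t"],p,s["opening"],s["force"])
for n in("scene","side"):
    c=robot.read_camera(n); np.savez(n+"1.npz",**c)
a,b=[cv2.cvtColor(load(n+"1.npz")["color"],cv2.COLOR_RGB2BGR) for n in("scene","side")]
cv2.imwrite("pics/c2.png",np.hstack([cv2.resize(a[190:310,210:330],(400,400)),cv2.resize(b[190:290,260:360],(400,400))]))
E
```

```text
6.15 [0.64269441 0.00611673 0.26131267] 0.03289625660713783 [-0.27336259 -0.53013473 -1.73989638]
```

View pics/c2.png

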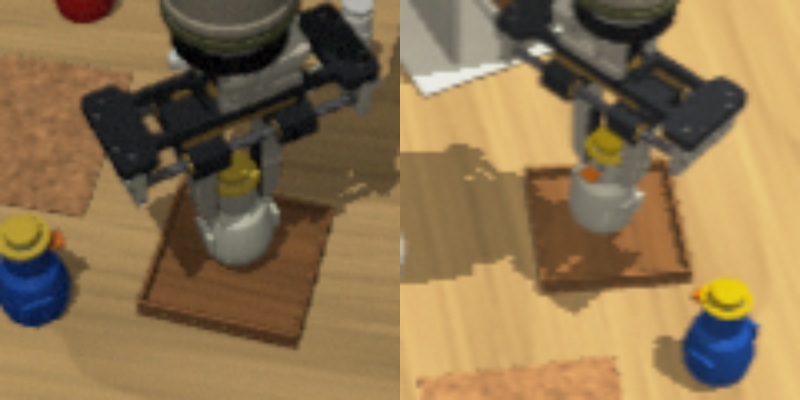

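Request:
drive_tool(
  moves=[20, 0, 0, 14, 0, 0, 0, 20, 0, 0, 4, 0, 0, 0, 20, 0, 0, 1, 0, 0, 0, 20, 0, 0, 1, 0, 0, 0, 20, 0, 0, 0, 0, 0, 0],
)

```text
t: 6.75
tool_pos: [0.6439, 0.0061, 0.244]
orientation: [2.981, 0.991, 0.0]
force: [0.5, -0.7, -1.9]
opening: 0.0332
gripper_force: 25.0
```

Request:
drive_tool(
  moves=[20, 0, 0, 1, 0, 0, 0, 20, 0, 0, 1, 0, 0, 0, 20, 0, 0, 1, 0, 0, 0, 20, 0, 0, 0, 0, 0, 0],
)

```text
t: 7.15
tool_pos: [0.6438, 0.0061, 0.2406]
orientation: [-2.981, -0.991, 0.0]
force: [-0.2, -0.1, -1.5]
opening: 0.0334
gripper_force: 25.0
```

Request:
drive_tool(
  moves=[20, 0, 0, 1, 0, 0, 0, 20, 0, 0, 0, 0, 0, 0, 20, 0, 0, 1, 0, 0, 0, 20, 0, 0, 0, 0, 0, 0],
)

```text
t: 7.55
tool_pos: [0.6443, 0.0064, 0.2405]
orientation: [2.981, 0.992, 0.003]
force: [-4.4, 1.4, 9.9]
opening: 0.0334
gripper_force: 25.0
```

Contact: open slowly, then rise.

Request:
drive_tool(
  moves=[38, 0, 0, 0, 0, 0, 0, 45, 0, 0, 0, 0, 0, 0, 60, 0, 0, 0, 0, 0, 0, 70, 0, 0, 0, 0, 0, 0, 70, 0, 0, -10, 0, 0, 0, 70, 0, 0, -30, 0, 0, 0, 70, 0, 0, -40, 0, 0, 0, 70, 0, 0, -40, 0, 0, 0],
)

```text
t: 8.35
tool_pos: [0.6435, 0.0061, 0.3602]
orientation: [-2.981, -0.991, 0.001]
force: [0.2, 0.3, 0.1]
opening: 0.0699
gripper_force: 0.0
```

```bash
python3 - <<'E'
from h import *
from plant import robot
s=robot.read_state(); p,R=pose(s); print(s["t"],p,s["q"].round(2))
W=cloud(load("scene0.npz")); c=load("scene0.npz"); h=cv2.cvtColor(c["color"],cv2.COLOR_RGB2HSV).astype(int)
# fit frame-back plane from wood panel pixels
def fit(m):
    X=W[m]; X=X[~np.isnan(X).any(1)]
    for _ in range(4):
        o=X.mean(0); n=np.linalg.svd(X-o,full_matrices=False)[2][2]; r=(X-o)@n; X=X[abs(r)<max(.003,2*np.median(abs(r)))]
    return o,n*np.sign(n[2]),len(X),np.std((X-o)@n)
m=np.zeros(W.shape[:2],bool); m[205:255,374:389]=1; m[205:255,405:416]=1
o,n,k,sd=fit(m); print("back plane",o.round(4),n.round(3),k,sd, "slope",np.degrees(np.arccos(n[2])),"yaw",np.arctan2(n[1],n[0]))
# leg dark pixels
m=np.zeros(W.shape[:2],bool); s=h[190:270,385:410]; m[190:270,385:410]=s[...,2]<45
X=W[m]; X=X[~np.isnan(X).any(1)]; d=(X-o)@n; print("leg",len(X),np.percentile(d,[0,10,50,90,100]).round(4))
np.savez("plane.npz",o=o,n=n)
z=np.array([-n[0]*n[2],-n[1]*n[2],1-n[2]**2]);z/=np.linalg.norm(z); y=np.cross(z,n); print("z",z,"y",y)
u=np.c_[X@z,d]; A=np.polyfit(u[:,0],u[:,1],1); print("leg slope angle",np.arctan(-A[0]),"y mean",((X-o)@y).mean(), "tip z", ((X-o)@z).min())
tb=proj(c,o+np.outer([-.1,-.05,0,.05,.1],z)+0); print(tb)
E
```

```text
8.35 [0.64353973 0.00607493 0.36020059] [-0.07  0.27  1.41 -0.    1.46  0.86]
back plane [0.567  0.2642 0.1121] [0.834 0.239 0.497] 1179 0.0014224694028187404 slope 60.20996567023171 yaw 0.2795141664046878
leg 477 [-0.0013  0.0108  0.0213  0.0321  0.0369]
z [-0.47754111 -0.13706786  0.86785188] y [-0.2758887   0.96118959  0.        ]
leg slope angle 0.2081753637018055 y mean 0.0012013474725782187 tip z -0.08175688845938166
[[393.05286725 268.00336383]
 [393.24764042 249.00230993]
 [393.44801421 229.45488951]
 [393.65423369 209.33719304]
 [393.86655848 188.62389527]]
```

```bash
python3 - <<'E'
from h import *
from plant import robot
p,R=pose(robot.read_state())
plan(p,R,np.array([.62,.27,.43]),best(R,np.radians(105)),70)
E
```

```text
7 rows
70,19.9,-32.2,-10,-0,0.01,3.11,
70,18.1,-33.2,-10,-0,0.01,3.11,
70,16.3,-34.2,-10,-0,0.01,3.11,
70,14.4,-35,-10,-0,0.01,3.11,
70,12.5,-35.7,-10,-0,0.01,3.11,
70,10.5,-36.4,-10,-0,0.01,3.11,
70,8.5,-36.9,-10,-0,0.01,3.11,
```

Request:
drive_tool(
  moves=[70, 20, -32, -20, 0, 0, 3, 70, 18, -33, -20, 0, 0, 3, 70, 16, -34, -20, 0, 0, 3, 70, 14, -35, -10, 0, 0, 3, 70, 12.5, -36, 0, 0, 0, 3, 70, 10.5, -36, 0, 0, 0, 3, 70, 8.5, -37, 0, 0, 0, 4, 70, 0, 0, 0, 0, 0, 0],
)

```text
t: 9.15
tool_pos: [0.6172, 0.2735, 0.4294]
orientation: [-3.113, -0.408, -0.001]
force: [-0.1, 0.2, -0.6]
opening: 0.0699
gripper_force: 0.0
```

```bash
python3 - <<'E'
from h import *
from plant import robot
s=robot.read_state(); print(s["t"],s["tool_pos"],s["q"].round(2))
c=robot.read_camera("wrist"); np.savez("w2.npz",**c)
cv2.imwrite("pics/w2.png",cv2.cvtColor(c["color"],cv2.COLOR_RGB2BGR))
E
```

```text
9.15 [0.61717098 0.2735326  0.42937467] [0.34 0.33 1.22 0.   1.6  1.65]
```

View pics/w2.png

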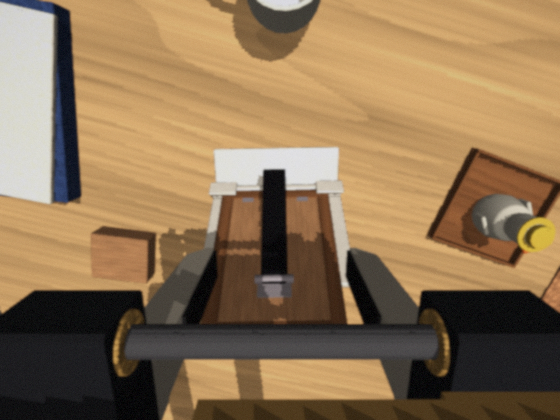

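```bash
python3 - <<'E'
from h import *
c=load("w2.npz"); h=cv2.cvtColor(c["color"],cv2.COLOR_RGB2HSV).astype(int); W=cloud(c)
m=np.zeros(h.shape[:2],np.uint8); s=h[140:190,200:350]; m[140:190,200:350]=(s[...,1]<45)&(s[...,2]>130)
# front edge: first white row for each column
us=np.arange(222,334); vs=np.array([np.nonzero(m[:,u])[0].min() for u in us]); P=ray(c,np.c_[us,vs-.5],.006)
b=np.polyfit(P[:,1],P[:,0],1); print("front edge yaw",-np.arctan(b[0]))
L=np.nonzero(m[155:170].any(0))[0]; print("cols",L.min(),L.max()); 
for r in(152,158,165,172): q=np.nonzero(m[r])[0]; print(r,q.min(),q.max(),ray(c,[[q.min()-.5,r],[q.max()+.5,r]],.006)[:,:2].round(4).tolist())
# frame back plane
F=np.zeros(h.shape[:2],bool); F[205:300,232:258]=1; F[205:300,296:322]=1
X=W[F]; X=X[~np.isnan(X).any(1)]
for _ in range(4):
    o=X.mean(0); n=np.linalg.svd(X-o,full_matrices=False)[2][2]; r=(X-o)@n; X=X[abs(r)<.004]
n*=np.sign(n[2]); print("plane",o.round(4),n.round(3),len(X),"slope",np.degrees(np.arccos(n[2])),"yaw",np.arctan2(n[1],n[0]))
# leg
lm=np.zeros(h.shape[:2],bool); s=h[160:270,255:295]; lm[160:270,255:295]=s[...,2]<50
for r in range(168,272,12):
    q=np.nonzero(lm[r])[0]
    if len(q): w=np.nanmedian(W[r,q],0); print("leg row",r,q.min(),q.max(),w.round(4),"d",((w-o)@n).round(4))
v,u=np.nonzero(lm); print("leg rows",v.min(),v.max())
for r in (195,215,240,280,300):
    print(r,[ (x,h[r,x].tolist()) for x in (205,212,216,220,224,230)])
E
```

```text
front edge yaw 0.2758568195679343
cols 214 337
152 214 338 [[0.6265, 0.3594], [0.6649, 0.2152]]
158 215 337 [[0.6198, 0.3568], [0.6578, 0.2141]]
165 215 337 [[0.6115, 0.3551], [0.6497, 0.2116]]
172 216 337 [[0.6034, 0.3522], [0.6416, 0.209]]
plane [0.5676 0.2647 0.11  ] [0.832 0.238 0.501] 4897 slope 59.922552393176254 yaw 0.278882399427521
leg row 180 264 283 [0.6251 0.2835 0.0686] d 0.0316
leg row 192 262 285 [0.6154 0.2807 0.0794] d 0.0282
leg row 204 263 284 [0.6059 0.278  0.0897] d 0.0249
leg row 216 262 284 [0.5966 0.2759 0.1   ] d 0.0218
leg row 228 262 285 [0.5885 0.2731 0.1095] d 0.0192
leg row 240 262 286 [0.5806 0.2703 0.1185] d 0.0164
leg row 252 262 286 [0.5722 0.268  0.1273] d 0.0133
leg row 264 261 286 [0.5648 0.2663 0.1358] d 0.011
leg rows 170 269
195 [(205, [17, 123, 206]), (212, [17, 46, 154]), (216, [19, 36, 158]), (220, [20, 36, 171]), (224, [13, 68, 131]), (230, [12, 70, 138])]
215 [(205, [17, 126, 188]), (212, [20, 31, 208]), (216, [20, 30, 204]), (220, [11, 135, 100]), (224, [12, 163, 111]), (230, [12, 154, 109])]
240 [(205, [17, 78, 117]), (212, [15, 33, 125]), (216, [12, 140, 60]), (220, [12, 158, 95]), (224, [13, 162, 74]), (230, [13, 135, 132])]
280 [(205, [103, 255, 7]), (212, [0, 43, 6]), (216, [12, 166, 40]), (220, [13, 173, 56]), (224, [13, 136, 90]), (230, [12, 144, 87])]
300 [(205, [20, 77, 10]), (212, [11, 152, 62]), (216, [12, 174, 60]), (220, [13, 142, 70]), (224, [12, 135, 89]), (230, [13, 144, 90])]
```

```bash
cat >> h.py <<'E'
ph=.277; C_,S_=np.cos(ph),np.sin(ph); a60=np.radians(60)
XF=np.array([np.sin(a60)*C_,np.sin(a60)*S_,.5]); YF=np.array([-S_,C_,0]); ZF=np.cross(XF,YF)
def legtool(H,th,tilt,L): # grasp pose on leg; tilt>0 points outward
    e=-np.cos(th)*ZF+np.sin(th)*XF; G=H+L*e
    zt=np.array([np.sin(tilt)*C_,np.sin(tilt)*S_,-np.cos(tilt)]); yt=-YF; return G-zt*.167,Rt.from_matrix(np.c_[np.cross(yt,zt),yt,zt])
E
python3 - <<'E'
from h import *
from plant import robot
th=.226; P=np.array([.6251,.2835,.0686]); nr=np.cos(th)*XF+np.sin(th)*ZF; eh=np.cos(th)*ZF-np.sin(th)*XF
H=P-.003*nr+.107*eh; O=H-.0115*XF-.12*ZF; print("H",H,"O",O,"top",O+.17*ZF)
c=load("w2.npz"); print(ray(c,[[215.5,150],[339,147.3]],.006))
E2=ray(c,[[215.5,150],[339,147.3]],.006).mean(0); u=np.array([C_,S_,0]); so=E2-.075*u; so[2]=0
print("stand",so,"O from stand",so+.02606*u+[0,0,.0335])
o=np.array([.5676,.2647,.11]); print("plane check",(o-O)@XF)
p,R=pose(robot.read_state()); p1,R1=legtool(H,th,np.radians(-8),.098); print(p1,(R.inv()*R1).as_rotvec(True), R.inv().apply(p1-p)*1000)
E
```

```text
H [0.55286298 0.26296236 0.14487593] O [0.60099614 0.27664705 0.03520288] top [0.51923633 0.253402   0.1824272 ]
[[0.62943582 0.35752521 0.006     ]
 [0.67034241 0.21626699 0.006     ]]
stand [0.5777481  0.26638576 0.        ] O from stand [0.6028147  0.27351242 0.0335    ]
plane check 0.006749693522063786
[0.6394454  0.28757853 0.23851839] [-0.07625889 -8.0192313  -0.8748234 ] [ 25.0928313   -9.97741795 190.75693025]
```

Request:
drive_tool(
  moves=[45, 13, -4.5, 30, 0, 0, 0, 45, 13, -4.5, 40, 0, 0, 0, 45, 0, 0, 20, 0, -8, -0.9, 45, 5, 0, 35, 0, 0, 0, 45, 5, 0, 35, 0, 0, 0, 45, 3, 0, 18, 0, 0, 0, 45, 0, 0, 0, 0, 0, 0, 45, 0, 0, 0, 0, 0, 0],
  grip_force=4,
)

```text
t: 10.0
tool_pos: [0.6424, 0.2842, 0.2512]
orientation: [3.087, 0.425, -0.214]
force: [-0.5, 0.3, -0.4]
opening: 0.0449
gripper_force: 0.0
```

```bash
python3 - <<'E'
from h import *
from plant import robot
s=robot.read_state(); p,R=pose(s); print(s["t"],p,s["q"].round(2),s["force"],s["opening"])
H=np.array([.5535,.2622,.1445]); p1,R1=legtool(H,.226,np.radians(-8),.098); print((R.inv()*R1).as_rotvec(True), R.inv().apply(p1-p)*1000)
c=robot.read_camera("wrist"); np.savez("w3.npz",**c); hv=cv2.cvtColor(c["color"],cv2.COLOR_RGB2HSV)
cv2.imwrite("pics/w3.png",cv2.cvtColor(c["color"],cv2.COLOR_RGB2BGR))
E
```

```text
10.0 [0.64240847 0.28424169 0.251239  ] [0.34 0.58 1.22 0.01 1.48 1.64] [-0.50332917  0.3388795  -0.39554335] 0.04486044263411979
[-0.09160131 -0.06224972 -0.18855337] [ 0.27974008 -3.09233152 13.18776044]
```

View pics/w3.png

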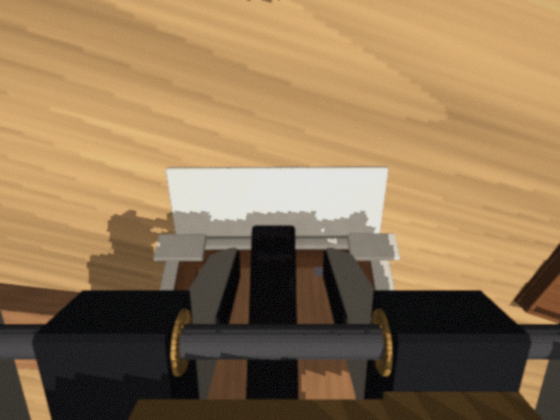

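Request:
drive_tool(
  moves=[45, 0, -3, 7, 0, 0, 0, 45, 0, 0, 6, 0, 0, 0, 45, 0, 0, 0, 0, 0, 0, 15, 0, 0, 0, 0, 0, 0, 15, 0, 0, 0, 0, 0, 0, 15, 0, 0, 0, 0, 0, 0, 15, 0, 0, 0, 0, 0, 0],
  grip_force=4,
)

```text
t: 10.75
tool_pos: [0.6394, 0.2871, 0.2372]
orientation: [3.087, 0.426, -0.216]
force: [-0.9, 0.7, 0.7]
opening: 0.0238
gripper_force: 4.0
```

```bash
python3 - <<'E'
from h import *
from plant import robot
s=robot.read_state(); p,R=pose(s); print(s["t"],p,s["force"],s["opening"],s["gripper_force"])
H=np.array([.5535,.2622,.1445]); N=11; t0=np.radians(-8)
for i in range(N+1):
    th=.226+i*.04; p1,R1=legtool(H,th,t0+i*.04,.098)
    if i: print((R0.inv().apply(p1-p0)*1000).round(2),(R0.inv()*R1).as_rotvec(True).round(2),th)
    p0,R0=p1,R1
E
```

```text
10.75 [0.63944329 0.28714575 0.23715578] [-0.91033187  0.66305845  0.66167732] 0.02375015908513489 4.001699276268482
[-4.27 -0.   -2.96] [0.   2.29 0.  ] 0.266
[-4.27  0.   -2.96] [0.   2.29 0.  ] 0.306
[-4.27 -0.   -2.96] [ 0.    2.29 -0.  ] 0.346
[-4.27 -0.   -2.96] [0.   2.29 0.  ] 0.386
[-4.27 -0.   -2.96] [ 0.    2.29 -0.  ] 0.42600000000000005
[-4.27  0.   -2.96] [-0.    2.29  0.  ] 0.46599999999999997
[-4.27 -0.   -2.96] [0.   2.29 0.  ] 0.506
[-4.27  0.   -2.96] [ 0.    2.29 -0.  ] 0.546
[-4.27  0.   -2.96] [-0.    2.29  0.  ] 0.586
[-4.27  0.   -2.96] [0.   2.29 0.  ] 0.626
[-4.27 -0.   -2.96] [0.   2.29 0.  ] 0.666
```

Request:
drive_tool(
  moves=[15, -4.3, 0, -3, 0, 2.3, 0, 15, -4.3, 0, -3, 0, 2.3, 0, 15, -4.3, 0, -3, 0, 2.3, 0, 15, -4.3, 0, -3, 0, 2.3, 0, 15, -4.3, 0, -3, 0, 2.3, 0, 15, -4.3, 0, -3, 0, 2.3, 0, 15, 0, 0, 0, 0, 0, 0],
)

```text
t: 11.45
tool_pos: [0.6152, 0.2803, 0.2565]
orientation: [-3.093, -0.426, -0.16]
force: [4.9, 1.9, -2.7]
opening: 0.0239
gripper_force: 4.0
```

```bash
cat >> h.py <<'E'
def legmeas(c):
    # from scene view: plane of frame back is XF; print frame shift and leg angle from dark pixels
    W=cloud(c); h=cv2.cvtColor(c["color"],cv2.COLOR_RGB2HSV); return W,h
E
python3 - <<'E'
from h import *
from plant import robot
s=robot.read_state(); p,R=pose(s); print(s["t"],p,s["force"],s["wrist_torque"],s["opening"])
H=np.array([.5535,.2622,.1445]); p1,R1=legtool(H,.226+.24,np.radians(-8)+.24,.098); print((R.inv()*R1).as_rotvec(True), R.inv().apply(p1-p)*1000)
E
```

```text
11.45 [0.61521292 0.2802852  0.25652493] [ 4.87282058  1.92647909 -2.66232821] [ 0.29400136 -0.56524604  0.03505734] 0.023909936927579818
[-0.04594662 -0.1934972  -0.17906009] [ 0.89960642  0.51608503 -0.23874471]
```

Request:
drive_tool(
  moves=[15, 1.2, 0, 1, 0, 0, 0, 15, -4.3, 0, -3, 0, 2.3, 0, 15, -4.3, 0, -3, 0, 2.3, 0, 15, -4.3, 0, -3, 0, 2.3, 0, 15, 0, 0, 0, 0, 0, 0],
)

```text
t: 11.95
tool_pos: [0.6026, 0.2767, 0.2619]
orientation: [-3.063, -0.422, -0.339]
force: [-1.9, -0.8, 0.9]
opening: 0.0242
gripper_force: 4.0
```

Request:
drive_tool(
  moves=[15, -4.3, 0, -3, 0, 2.3, 0, 15, -4.3, 0, -3, 0, 2.3, 0, 15, 0, 0, 0, 0, 0, 0],
)

```text
t: 12.25
tool_pos: [0.5934, 0.2741, 0.2657]
orientation: [-3.037, -0.418, -0.459]
force: [-0.4, -1.1, 0.9]
opening: 0.024
gripper_force: 4.0
```

```bash
python3 - <<'E'
from h import *
from plant import robot
s=robot.read_state(); p,R=pose(s); print(s["t"],p,s["force"],s["wrist_torque"],s["opening"])
for n in("scene","side"):
    c=robot.read_camera(n); np.savez(n+"2.npz",**c)
c=load("scene2.npz"); W=cloud(c); m=np.zeros(W.shape[:2],bool); m[215:255,374:387]=1; m[215:255,407:416]=1
O=np.array([.602,.275,.0345]); d=(W[m]-O)@XF; print("back d",np.nanpercentile(d,[10,50,90]).round(4))
a,b=[cv2.cvtColor(load(n+"2.npz")["color"],cv2.COLOR_RGB2BGR) for n in("scene","side")]
cv2.imwrite("pics/c3.png",np.hstack([cv2.resize(a[170:290,330:450],(400,400)),cv2.resize(b[130:220,220:310],(400,400))]))
E
```

```text
12.25 [0.59337963 0.27409089 0.26567153] [-0.35338453 -1.06021068  0.93430444] [-0.13676535  0.3521144  -0.01899941] 0.024018000816020884
back d [0.0071 0.085  0.1219]
```

View pics/c3.png

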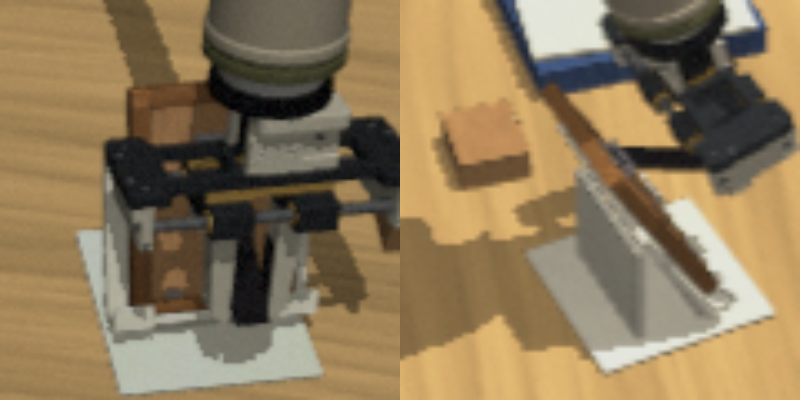

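Request:
drive_tool(
  moves=[15, -4.3, 0, -3, 0, 2.3, 0, 15, 0, 0, 0, 0, 0, 0],
)

```text
t: 12.55
tool_pos: [0.5886, 0.2728, 0.2666]
orientation: [-3.022, -0.416, -0.519]
force: [1.5, -0.0, -4.7]
opening: 0.0238
gripper_force: 4.0
```

```bash
python3 - <<'E'
from h import *
from plant import robot
s=robot.read_state(); p,R=pose(s); print(s["t"],p,s["force"],s["wrist_torque"],s["opening"])
H=np.array([.5535,.2622,.1445]); 
for th in (.66,.70):
  p1,R1=legtool(H,th,np.radians(-8)+th-.226,.098); print((R.inv()*R1).as_rotvec(True), R.inv().apply(p1-p)*1000)
E
```

```text
12.55 [0.58862252 0.27276276 0.26663352] [ 1.51768395 -0.00980055 -4.65454042] [-0.08463682  0.4337321   0.0368485 ] 0.02376642589925247
[ 0.00550838 -2.63225572 -0.18979177] [5.52542759 0.53661637 1.2361637 ]
[ 0.00930206 -0.34042664 -0.18962725] [ 1.39576054  0.55082473 -1.91601984]
```

Request:
drive_tool(
  moves=[40, 0, 0, 0, 0, 0, 0, 50, 0, 0, 0, 0, 0, 0, 50, 0, 0, 0, 0, 0, 0, 50, 3, 0, -20, 0, 0, 0, 50, 15, 0, -45, 0, 0, 0, 50, 15, 0, -45, 0, 0, 0, 50, 15, 0, -45, 0, 0, 0, 50, 0, 0, 0, 0, 0, 0],
)

```text
t: 13.35
tool_pos: [0.5839, 0.2715, 0.4406]
orientation: [-3.014, -0.415, -0.544]
force: [1.0, 1.7, 1.6]
opening: 0.05
gripper_force: 0.0
```

```bash
python3 - <<'E'
from h import *
from plant import robot
s=robot.read_state(); p,R=pose(s); print(s["t"],p,s["q"].round(2))
c=robot.read_camera("wrist"); np.savez("w4.npz",**c)
W=cloud(c); h=cv2.cvtColor(c["color"],cv2.COLOR_RGB2HSV).astype(int)
O=np.array([.602,.275,.0345]); B=np.stack([XF,YF,ZF],1); F=(W-O)@B*1000
m=(h[...,2]<50)&(abs(F[...,1])<16)&(F[...,0]>12)&(F[...,0]<110)&(F[...,2]>0)&(F[...,2]<125)
X=F[m]; print(len(X)); X=X[X[:,2]<105]
A=np.polyfit(X[:,2],X[:,0],1); r=X[:,0]-np.polyval(A,X[:,2]); X=X[abs(r)<4]; A=np.polyfit(X[:,2],X[:,0],1)
print("leg angle",np.arctan(-A[0]),X.min(0),X.max(0),"y",X[:,1].mean())
m=(h[...,0]<18)&(h[...,1]>90)&(abs(F[...,1])<55)&(F[...,2]>5)&(F[...,2]<168)&(abs(F[...,0]-7)<8); print("back",m.sum(),np.percentile(F[m][:,0],[10,50,90]),F[m][:,2].min(),F[m][:,2].max())
G=O+.148*ZF; p1=G+.167*ZF; R1=Rt.from_matrix(np.c_[YF,XF,-ZF]); print(p1,(R.inv()*R1).as_rotvec(True))
plan(p,R,p1+.1*ZF,R1,40)
E
```

```text
13.35 [0.58390373 0.27145297 0.44056888] [ 0.36  0.06  1.52 -0.03  1.21  1.67]
2035
leg angle 0.674102658971692 [ 32.1167988  -10.68136793  26.7333586 ] [88.57305957 12.17007312 97.97221577] y 0.7197351555599922
back 7531 [5.71853432 6.93102105 8.33928855] 5.004576184634026 153.85123735313175
[0.45050387 0.23192828 0.307298  ] [ -7.51740385   7.43109095 -89.9958944 ]
11 rows
40,-17.6,0.2,-2,-0.68,0.68,-8.18,
40,-17.4,-2.3,-2.3,-0.68,0.68,-8.18,
40,-16.9,-4.7,-2.5,-0.68,0.68,-8.18,
40,-16,-7,-2.8,-0.68,0.68,-8.18,
40,-14.8,-9.2,-3.1,-0.68,0.68,-8.18,
40,-13.3,-11.2,-3.3,-0.68,0.68,-8.18,
40,-11.6,-12.9,-3.6,-0.68,0.68,-8.18,
40,-9.6,-14.4,-3.9,-0.68,0.68,-8.18,
40,-7.4,-15.5,-4.2,-0.68,0.68,-8.18,
40,-5.1,-16.4,-4.5,-0.68,0.68,-8.18,
40,-2.6,-16.9,-4.7,-0.68,0.68,-8.18,
```

Request:
drive_tool(
  moves=[40, -17.5, 0, -2, -0.7, 0.7, -8.2, 40, -17.5, -2, -2, -0.7, 0.7, -8.2, 40, -17, -5, -2.5, -0.7, 0.7, -8.2, 40, -16, -7, -3, -0.7, 0.7, -8.2, 40, -15, -9, -3, -0.7, 0.7, -8.2, 40, -13, -11, -3, -0.7, 0.7, -8.2, 40, -11.5, -13, -3.5, -0.7, 0.7, -8.2, 40, -9.5, -14.5, -4, -0.7, 0.7, -8.2],
)

```text
t: 14.2
tool_pos: [0.4493, 0.2318, 0.3953]
orientation: [2.166, 1.864, 0.6]
force: [-0.4, 0.5, -0.4]
opening: 0.0401
gripper_force: 0.0
```

Request:
drive_tool(
  moves=[40, -7.5, -15.5, -4, -0.7, 0.7, -8.2, 40, -5, -16.5, -4.5, -0.7, 0.7, -8.2, 40, -2.5, -17, -5, -0.7, 0.7, -8.2, 40, 0, 0, 0, 0, 0, 0],
)

```text
t: 14.6
tool_pos: [0.3988, 0.217, 0.3828]
orientation: [1.665, 2.221, 0.576]
force: [-0.4, -0.1, -0.7]
opening: 0.0403
gripper_force: 0.0
```

```bash
python3 - <<'E'
from h import *
from plant import robot
s=robot.read_state(); p,R=pose(s); print(s["t"],p,s["q"].round(2))
O=np.array([.602,.275,.0345]); G=O+.148*ZF; p1=G+.167*ZF; R1=Rt.from_matrix(np.c_[YF,XF,-ZF]); print((R.inv()*R1).as_rotvec(True),R.inv().apply(p1-p)*1000)
for n in("scene","side"):
    c=robot.read_camera(n); np.savez(n+"3.npz",**c); W=cloud(c); B=np.stack([XF,YF,ZF],1); F=(W-O)@B*1000
    h=cv2.cvtColor(c["color"],cv2.COLOR_RGB2HSV).astype(int)
    m=(abs(F[...,2]-155)<12)&(abs(F[...,1])<75)&(abs(F[...,0])<20)&(h[...,1]>100)
    print(n,m.sum(),np.percentile(F[m][:,1],[2,50,98]),np.percentile(F[m][:,0],[2,50,98])); m=(abs(F[...,0]-5)<6)&(abs(F[...,1])<50)&(F[...,2]>140)&(F[...,2]<190);print(np.nanmax(F[m][:,2]),np.percentile(F[m][:,2],98))
E
```

```text
14.6 [0.39879953 0.21699129 0.38280954] [ 0.41 -0.54  2.15 -0.08  1.02  0.15]
[-0.77800149 -0.00922977  0.43551064] [ 0.14103503 10.10609492 92.17533591]
scene 516 [-58.79505112  -1.3291415   56.97086157] [ 1.90575629  6.89324415 10.88028722]
172.16534994719714 171.45833841287532
side 49 [-62.62537993 -15.35462498  57.28069058] [-7.27462694  0.70385287  6.13670083]
180.20798605448388 175.2121689422537
```

Request:
drive_tool(
  moves=[40, 0, 5, 0, -0.8, 0, 0.4, 40, 0, 6, 0, 0, 0, 0, 40, 0, 0, 20, 0, 0, 0, 40, 0, 0, 20, 0, 0, 0, 40, 0, 0, 5, 0, 0, 0, 40, 0, 0, 0, 0, 0, 0],
)

```text
t: 15.3
tool_pos: [0.4316, 0.2262, 0.3506]
orientation: [1.671, 2.204, 0.593]
force: [-0.1, 1.0, 0.6]
opening: 0.0399
gripper_force: 0.0
```

```bash
python3 - <<'E'
from h import *
from plant import robot
s=robot.read_state(); p,R=pose(s); print(s["t"],p,s["q"].round(2))
O=np.array([.602,.275,.0345]); G=O+.148*ZF; p1=G+.167*ZF; R1=Rt.from_matrix(np.c_[YF,XF,-ZF]); print((R.inv()*R1).as_rotvec(True),R.inv().apply(p1-p)*1000)
E
```

```text
15.3 [0.43157437 0.22624398 0.35063881] [ 0.4  -0.41  2.13 -0.08  0.91  0.16]
[ 0.05481645  0.02183937 -0.19408455] [ 0.29350504 -4.60200976 47.41094893]
```

Request:
drive_tool(
  moves=[40, 0, -4.5, 0, 0, 0, 0, 40, 0, 0, 20, 0, 0, 0, 40, 0, 0, 20, 0, 0, 0, 40, 0, 0, 7, 0, 0, 0, 40, 0, 0, 0, 0, 0, 0, 40, 0, 0, 0, 0, 0, 0],
)

```text
t: 15.9
tool_pos: [0.4502, 0.2317, 0.3096]
orientation: [1.668, 2.202, 0.597]
force: [-0.1, 0.2, -0.0]
opening: 0.0402
gripper_force: 0.0
```

```bash
python3 - <<'E'
from h import *
from plant import robot
s=robot.read_state(); p,R=pose(s); print(s["t"],p,s["force"])
O=np.array([.602,.275,.0345]); G=O+.148*ZF; p1=G+.167*ZF; R1=Rt.from_matrix(np.c_[YF,XF,-ZF]); print((R.inv()*R1).as_rotvec(True),R.inv().apply(p1-p)*1000)
c=robot.read_camera("side"); np.savez("side4.npz",**c)
cv2.imwrite("pics/c4.png",cv2.resize(cv2.cvtColor(c["color"],cv2.COLOR_RGB2BGR)[110:215,220:325],(600,600),interpolation=2))
E
```

```text
15.9 [0.45021296 0.23173238 0.30961389] [-0.14726864  0.24872632 -0.0495687 ]
[ 0.24481891 -0.00884848 -0.15463188] [ 0.10618185 -0.87878176  2.1685963 ]
```

View pics/c4.png

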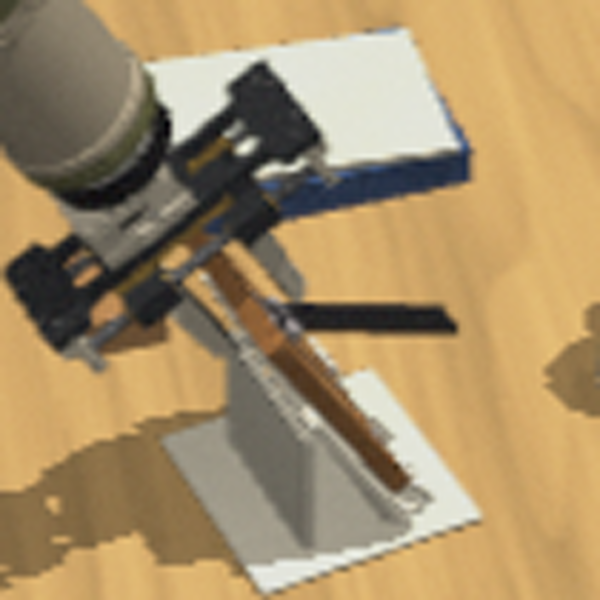

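Request:
drive_tool(
  moves=[25, 0, -1, 1, 0, 0, 0, 5, 0, 0, 0, 0, 0, 0, 5, 0, 0, 0, 0, 0, 0, 5, 0, 0, 0, 0, 0, 0, 5, 0, 0, 0, 0, 0, 0, 5, 0, 0, 0, 0, 0, 0, 5, 0, 0, 0, 0, 0, 0],
  grip_force=30,
)

```text
t: 16.65
tool_pos: [0.4501, 0.2316, 0.3076]
orientation: [1.668, 2.203, 0.596]
force: [-0.5, 1.0, 1.8]
opening: 0.0139
gripper_force: 30.0
```

Request:
drive_tool(
  moves=[5, 0, 0, 0, 0, 0, 0, 5, 0, 0.5, -5, 0, 0, 0, 5, 0, 1, -12, 0, 0, 0, 5, 0, 2, -20, 0, 0, 0, 5, 0, 5, -30, 0, 0, 0, 5, 0, 8, -30, 0, 0, 0, 5, 0, 10, -20, 0, 0, 0, 5, 0, 0, 0, 0, 0, 0],
  grip_force=45,
)

```text
t: 17.45
tool_pos: [0.4155, 0.2218, 0.4251]
orientation: [1.667, 2.2, 0.601]
force: [0.8, -0.0, -3.2]
opening: 0.0135
gripper_force: 45.0
```

```bash
python3 - <<'E'
from h import *
from plant import robot
s=robot.read_state(); p,R=pose(s); print(s["t"],p,s["force"],s["opening"],s["q"].round(2))
# place target
ym=-.0345; u=np.array([np.cos(ym),np.sin(ym),0]); x=.3
xf=np.cos(x)*u-np.array([0,0,np.sin(x)]); zf=np.sin(x)*u+np.array([0,0,np.cos(x)]); yf=np.cross(zf,xf)
R1=Rt.from_matrix(np.c_[yf,xf,-zf]); print((R.inv()*R1).as_rotvec(True))
# feet: back corner (x=7,z=0) ; leg end
foot=7e-3*xf; th=.66; tip=.0115*xf+.12*zf+.12*(-np.cos(th)*zf+np.sin(th)*xf); print("foot",foot.round(4),"tip",tip.round(4),tip-foot)
top=.17*zf-.007*xf; print("extent u", (-.007*xf)@u,top@u,tip@u)
E
```

```text
17.45 [0.41551979 0.22184166 0.42507834] [ 0.75709676 -0.02458877 -3.16107312] 0.01353224936468464 [ 0.41 -0.51  2.06 -0.08  1.07  0.15]
[47.25489917 -2.23619061 18.10308755]
foot [ 0.0067 -0.0002 -0.0021] tip [ 0.0887 -0.0031 -0.0011] [ 0.08198553 -0.00282962  0.00100292]
extent u -0.0066873554238792415 0.04355107970854849 0.08872170241731601
```

```bash
cat >> h.py <<'E'
from scipy.spatial.transform import Slerp
def place(M=np.array([.5445,-.206,.004]),ym=-.0345,x=.3,L=.315):
    u=np.array([np.cos(ym),np.sin(ym),0]); k=np.array([0,0,1.])
    xf=np.cos(x)*u-np.sin(x)*k; zf=np.sin(x)*u+np.cos(x)*k
    O=M-.0395*u-.007*xf; return O,zf,Rt.from_matrix(np.c_[np.cross(zf,xf),xf,-zf])
E
python3 - <<'E'
from h import *
from plant import robot
p,R=pose(robot.read_state()); L=.315
O1,zf,R1=place(); print("final O",O1,"TCP",O1+L*zf)
O0=p+L*R.as_matrix()[:,2]; Ot=O1+[0,0,.1]; print(O0,Ot)
N=15; S=Slerp([0,1],Rt.concatenate([R,R1])); pp,RR=p,R; r=(R.inv()*R1).as_rotvec(True)/N
for i in range(1,N+1):
    Ri=S(i/N); pi=O0+(Ot-O0)*i/N-L*Ri.as_matrix()[:,2]
    print("5,"+",".join("%g"%v for v in (RR.inv().apply(pi-pp)*1000).round(1))+",",r.round(2),pi.round(3)); pp,RR=pi,Ri
E
```

```text
final O [ 0.49834013 -0.20440685  0.00606864] TCP [ 0.5913736  -0.20761778  0.30699964]
[0.5691211 0.2657618 0.153596 ] [ 0.49834013 -0.20440685  0.10606864]
5,-28.3,4.5,-3.5, [ 3.15 -0.15  1.21] [0.425 0.195 0.43 ]
5,-28.5,4.9,-2.7, [ 3.15 -0.15  1.21] [0.435 0.168 0.435]
5,-28.8,5.4,-1.9, [ 3.15 -0.15  1.21] [0.446 0.141 0.438]
5,-29,5.9,-1.2, [ 3.15 -0.15  1.21] [0.457 0.114 0.441]
5,-29.3,6.4,-0.5, [ 3.15 -0.15  1.21] [0.469 0.086 0.442]
5,-29.5,7,0.1, [ 3.15 -0.15  1.21] [0.481 0.058 0.443]
5,-29.7,7.7,0.7, [ 3.15 -0.15  1.21] [0.493 0.03  0.443]
5,-29.9,8.3,1.3, [ 3.15 -0.15  1.21] [0.505 0.002 0.442]
5,-30.1,9.1,1.9, [ 3.15 -0.15  1.21] [ 0.517 -0.027  0.44 ]
5,-30.3,9.8,2.4, [ 3.15 -0.15  1.21] [ 0.53  -0.057  0.437]
5,-30.4,10.6,2.9, [ 3.15 -0.15  1.21] [ 0.542 -0.086  0.433]
5,-30.5,11.4,3.3, [ 3.15 -0.15  1.21] [ 0.555 -0.116  0.428]
5,-30.6,12.2,3.7, [ 3.15 -0.15  1.21] [ 0.567 -0.146  0.422]
5,-30.7,13,4, [ 3.15 -0.15  1.21] [ 0.579 -0.177  0.415]
5,-30.8,13.9,4.3, [ 3.15 -0.15  1.21] [ 0.591 -0.208  0.407]
```

Request:
drive_tool(
  moves=[5, -28, 4.5, -3.5, 3.15, -0.15, 1.2, 5, -28.5, 5, -3, 3.15, -0.15, 1.2, 5, -29, 5.5, -2, 3.15, -0.15, 1.2, 5, -29, 6, -1, 3.15, -0.15, 1.2, 5, -29, 6.5, -0.5, 3.15, -0.15, 1.2, 5, -29.5, 7, 0, 3.15, -0.15, 1.2, 5, -29.5, 7.5, 0.5, 3.15, -0.15, 1.2, 5, -30, 8.5, 1.5, 3.15, -0.15, 1.2],
)

```text
t: 18.25
tool_pos: [0.5051, 0.0007, 0.4366]
orientation: [2.079, 2.315, 0.124]
force: [0.8, -0.1, -2.3]
opening: 0.0139
gripper_force: 45.0
```

Request:
drive_tool(
  moves=[5, -30, 9, 2, 3.15, -0.15, 1.2, 5, -30, 10, 2.5, 3.15, -0.15, 1.2, 5, -30.5, 10.5, 3, 3.15, -0.15, 1.2, 5, -30.5, 11.5, 3, 3.15, -0.15, 1.2, 5, -30.5, 12, 3.5, 3.15, -0.15, 1.2, 5, -30.5, 13, 4, 3.15, -0.15, 1.2, 5, -31, 14, 4, 3.15, -0.15, 1.2, 5, 0, 0, 0, 0, 0, 0],
)

```text
t: 19.05
tool_pos: [0.5918, -0.2101, 0.3977]
orientation: [-2.087, -2.012, 0.32]
force: [-0.7, 0.9, -3.4]
opening: 0.0138
gripper_force: 45.0
```

```bash
python3 - <<'E'
from h import *
from plant import robot
s=robot.read_state(); p,R=pose(s); print(s["t"],p,s["force"],s["wrist_torque"],s["opening"],s["q"].round(2))
O1,zf,R1=place(); T=O1+.315*zf; print((R.inv()*R1).as_rotvec(True),T+[0,0,.1]-p)
for n in("scene","side"):
    c=robot.read_camera(n); np.savez(n+"5.npz",**c)
a,b=[cv2.cvtColor(load(n+"5.npz")["color"],cv2.COLOR_RGB2BGR) for n in("scene","side")]
cv2.imwrite("pics/c5.png",np.hstack([cv2.resize(a[100:270,130:300],(400,400)),cv2.resize(b[190:350,220:380],(400,400))]))
E
```

```text
19.05 [ 0.59177778 -0.21013063  0.39766434] [-0.74414121  0.93831382 -3.38240386] [-0.04134189 -0.2861421   0.0272586 ] 0.013843121096149852 [-0.39  0.37  1.24 -0.11  1.83 -0.37]
[-0.83372456  0.01999485 -0.13939832] [-0.00040418  0.00251285  0.0093353 ]
```

View pics/c5.png

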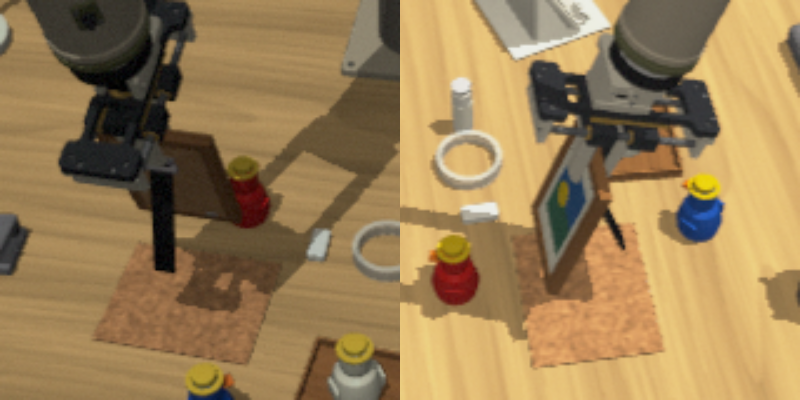

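```bash
cat >> h.py <<'E'
def framefit(c,p,R,L=.315):
    A=R.as_matrix(); B=np.c_[A[:,1],A[:,0],-A[:,2]]; O=p+L*A[:,2]; F=(cloud(c)-O)@B*1000
    h=cv2.cvtColor(c["color"],cv2.COLOR_RGB2HSV).astype(int)
    base=(abs(F[...,1])<75)&(F[...,2]>-20)&(F[...,2]<130)
    m=base&(abs(F[...,0]-7)<12)&(h[...,2]>35)&(abs(F[...,1])<50)&(abs(F[...,1])>16)&(F[...,2]>20)
    X=F[m]; o=X.mean(0)
    for _ in range(4):
        o=X.mean(0); n=np.linalg.svd(X-o,full_matrices=False)[2][2]; n*=np.sign(n[0]); X=X[abs((X-o)@n)<3]
    e=base&(abs((F-o)@n)<5)
    E=F[e]; r=cv2.minAreaRect(E[:,1:].astype(np.float32)); print(len(X),"back x",o@n,"n(x,y,z)",n.round(3),"| y range",np.percentile(E[:,1],[1,99]).round(1),"zmin",np.percentile(E[:,2],1).round(1)); 
    # lower edge line
    ys=np.arange(-45,50,10); zl=[np.percentile(E[abs(E[:,1]-y)<5][:,2],2) if (abs(E[:,1]-y)<5).sum()>5 else np.nan for y in ys]; print("lower edge",np.round(zl,1))
    g=base&(h[...,2]<50)&(abs(F[...,1])<16)&(F[...,0]>15)&(F[...,0]<110); X=F[g]; X=X[(X[:,2]>5)&(X[:,2]<105)]
    if len(X)>20: q=np.polyfit(X[:,2],X[:,0],1); print("leg",len(X),np.arctan(-q[0]))
E
python3 - <<'E'
from h import *
from plant import robot
p,R=pose(robot.read_state()); framefit(load("scene5.npz"),p,R)
E
```

```text
289 back x 4.05819280026429 n(x,y,z) [ 1.    -0.003 -0.009] | y range [-57.9  59.3] zmin -0.2
lower edge [ 2.8  nan 72.3  2.  -0.8  2.   1.7  2.9  1.5  5.7]
leg 327 0.6478952588820203
```

Request:
drive_tool(
  moves=[5, 2.5, 3, 10, -0.8, 0, -0.1, 5, 0, 6, 19, 0, 0, 0, 5, 0, 6, 19, 0, 0, 0, 5, 0, 5, 16, 0, 0, 0, 5, 0, 3, 10, 0, 0, 0, 5, 0, 0, 0, 0, 0, 0, 5, 0, 0, 0, 0, 0, 0],
)

```text
t: 19.85
tool_pos: [0.5925, -0.2042, 0.328]
orientation: [-2.097, -2.032, 0.299]
force: [-1.0, -0.2, -2.8]
opening: 0.0136
gripper_force: 45.0
```

```bash
python3 - <<'E'
from h import *
from plant import robot
s=robot.read_state(); p,R=pose(s); print(s["t"],p,s["force"],s["wrist_torque"])
O1,zf,R1=place(); T=O1+.315*zf; print((R.inv()*R1).as_rotvec(True),T-p,R.inv().apply(T-p)*1000)
for n in("scene","side"):
    c=robot.read_camera(n); np.savez(n+"6.npz",**c)
framefit(load("scene6.npz"),p,R)
E
```

```text
19.85 [ 0.59253276 -0.20417271  0.32795302] [-1.04941282 -0.23883236 -2.816772  ] [-0.06989999 -0.25310399  0.00879037]
[0.58433475 0.18204559 0.16014929] [-0.00115916 -0.00344508 -0.02095339] [-3.43255873  4.98167342 20.38767268]
240 back x 4.8509462967812755 n(x,y,z) [1.    0.003 0.001] | y range [-64.   67.7] zmin -19.6
lower edge [-18.7  13.1   nan   nan -19.5 -19.2 -19.3 -19.7 -18.7 -17.6]
leg 289 0.653924559309722
```

Request:
drive_tool(
  moves=[5, -3.4, 1, 2, 0.5, 0.1, 0.1, 5, 0, 1, 6, 0, 0, 0, 5, 0, 2, 6, 0, 0, 0, 5, 0, 0, 0, 0, 0, 0, 5, 0, 0, 0, 0, 0, 0, 5, 0, 0, 0, 0, 0, 0],
)

```text
t: 20.55
tool_pos: [0.5921, -0.2078, 0.313]
orientation: [-2.093, -2.024, 0.306]
force: [0.3, 0.1, -2.6]
opening: 0.0136
gripper_force: 45.0
```

```bash
python3 - <<'E'
from h import *
from plant import robot
s=robot.read_state(); p,R=pose(s); print(s["t"],p,s["force"],s["wrist_torque"])
O1,zf,R1=place(); T=O1+.315*zf; print((R.inv()*R1).as_rotvec(True),T-p,R.inv().apply(T-p)*1000)
E
```

```text
20.55 [ 0.59212781 -0.20775306  0.312974  ] [ 0.30650013  0.09666315 -2.55282141] [-0.07521229 -0.33515097 -0.04842379]
[0.06693051 0.07234665 0.04686997] [-0.00075421  0.00013528 -0.00597437] [0.11582646 1.03415859 5.93273067]
```

Pose nearly exact, 6 mm above. Lower in 1 mm steps, watching the force.

Request:
drive_tool(
  moves=[5, 0, 0.4, 2, 0, 0, 0, 5, 0, 0.3, 1, 0, 0, 0, 5, 0, 0.3, 1, 0, 0, 0, 5, 0, 0, 0, 0, 0, 0, 5, 0, 0, 0, 0, 0, 0],
)

```text
t: 21.05
tool_pos: [0.5919, -0.2078, 0.309]
orientation: [-2.093, -2.024, 0.306]
force: [0.3, 0.8, -1.3]
opening: 0.0141
gripper_force: 45.0
```

Request:
drive_tool(
  moves=[5, 0, 0.3, 1, 0, 0, 0, 5, 0, 0, 0, 0, 0, 0, 5, 0, 0, 0, 0, 0, 0],
)

```text
t: 21.35
tool_pos: [0.5919, -0.2078, 0.3089]
orientation: [-2.094, -2.024, 0.306]
force: [-1.9, 0.7, 5.1]
opening: 0.0135
gripper_force: 45.0
```

```bash
python3 - <<'E'
from h import *
from plant import robot
s=robot.read_state(); p,R=pose(s); print(s["t"],p,s["force"],s["wrist_torque"])
df=s["force"]-np.array([.0,0,-2.8]); dm=s["wrist_torque"]-np.array([-.07,-.30,0]); O1,zf,R1=place(); O=p-.315*zf
foot=O+.007*R.as_matrix()[:,1]-p; tip=foot+[.079,0,0]; print("foot arm",foot,"moments foot/tip",np.cross(foot,df),np.cross(tip,df),"meas",dm)
c=robot.read_camera("scene"); framefit(c,p,R)
E
```

```text
21.35 [ 0.59190615 -0.20775586  0.30885286] [-1.90433985  0.70036747  5.06976984] [ 0.20976225  0.67494407 -0.06274035]
foot arm [-0.0863469   0.00298506 -0.30298983] moments foot/tip [ 0.23569594  1.25652586 -0.05479   ] [2.35695935e-01 6.34814040e-01 5.39032057e-04] meas [ 0.27976225  0.97494407 -0.06274035]
221 back x 4.26779847696302 n(x,y,z) [ 1.    -0.005 -0.002] | y range [-68.3  68.9] zmin -2.3
lower edge [-1.2  nan  nan  nan -1.1 -2.3 -2.3 -0.4  0.4  1.5]
leg 282 0.6582233533271302
```

Request:
drive_tool(
  moves=[5, 0, 0, 0, 0, 0, 0, 5, 0, 0, 0, 0, 0, 0],
  grip_force=4,
)

```text
t: 21.6
tool_pos: [0.592, -0.2078, 0.3088]
orientation: [-2.094, -2.025, 0.306]
force: [-0.7, 0.9, 5.8]
opening: 0.0138
gripper_force: 4.0
```

Request:
drive_tool(
  moves=[16, 0, 0, 0, 0, 0, 0, 20, 0, 0, 0, 0, 0, 0, 30, 0, 0, 0, 0, 0, 0, 36, 0, 0, 0, 0, 0, 0, 36, 0, 0, 0, 0, 0, 0],
)

```text
t: 22.1
tool_pos: [0.5918, -0.2078, 0.3076]
orientation: [-2.093, -2.024, 0.306]
force: [-0.2, -0.6, -0.7]
opening: 0.0351
gripper_force: 0.0
```

```bash
python3 - <<'E'
from h import *
from plant import robot
s=robot.read_state(); p,R=pose(s); print(s["t"],p,s["force"],s["opening"])
c=robot.read_camera("scene"); framefit(c,p,R)
E
```

```text
22.1 [ 0.59182458 -0.20777475  0.30755433] [-0.15604557 -0.55831569 -0.66542619] 0.03514811967058854
215 back x 4.184544265605503 n(x,y,z) [ 1.     0.003 -0.004] | y range [-70.7  69.1] zmin -1.5
lower edge [ 1.9  nan  nan  nan -1.3  1.   0.6  1.6 -0.3  1.9]
leg 273 0.6506155905481499
```

Frame stands free. Withdraw along the frame, then up.

Request:
drive_tool(
  moves=[36, 0, 0, -10, 0, 0, 0, 36, 0, 0, -20, 0, 0, 0, 36, 0, 0, -30, 0, 0, 0, 36, 0, 0, -40, 0, 0, 0, 36, 0, 0, -40, 0, 0, 0, 36, 0, 0, -30, 0, 0, 0, 36, 0, 0, 0, 0, 0, 0, 36, 0, 0, 0, 0, 0, 0],
)

```text
t: 22.95
tool_pos: [0.6421, -0.2092, 0.4714]
orientation: [-2.095, -2.026, 0.305]
force: [0.2, 0.4, -0.9]
opening: 0.0359
gripper_force: 0.0
```

```bash
python3 - <<'E'
from h import *
from plant import robot
s=robot.read_state(); print(s["t"],s["tool_pos"],s["force"])
for n in("scene","side"):
    c=robot.read_camera(n); np.savez(n+"7.npz",**c)
c=load("scene7.npz"); O1,zf,R1=place(); framefit(c,O1+.315*zf,R1)
a,b=[cv2.cvtColor(load(n+"7.npz")["color"],cv2.COLOR_RGB2BGR) for n in("scene","side")]
cv2.imwrite("pics/c7.png",np.hstack([cv2.resize(a[130:330,130:330],(400,400)),cv2.resize(b[190:350,220:380],(400,400))]))
E
```

```text
22.95 [ 0.64214406 -0.2092491   0.47137588] [ 0.2285726   0.35229498 -0.86546103]
370 back x 4.864593738492105 n(x,y,z) [ 1.     0.006 -0.001] | y range [-67.3  67.5] zmin -0.7
lower edge [ 1.4 17.5 69.1  0.7  1.4  0.3  0.9  0.7  1.9  1.1]
leg 270 0.6608237634332247
```

View pics/c7.png

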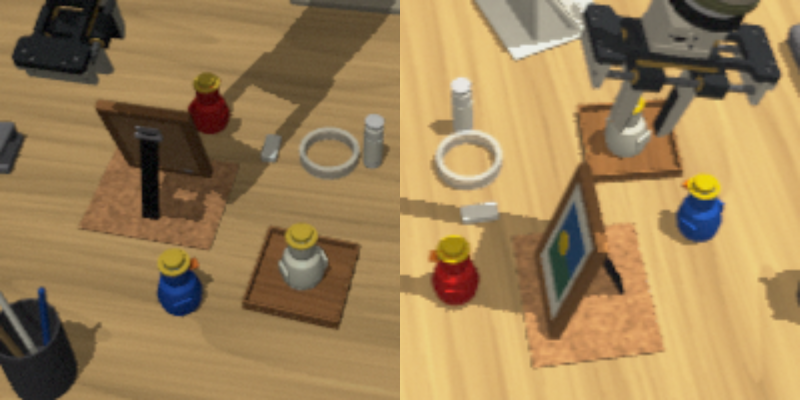

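```bash
python3 -c "
from plant import robot
print(robot.close_job())"
```

```text
the job is handed in; nothing more can be done
None
```

The job is handed in at about 23 s: the duck stands in the tray, and the frame stands on its fully open leg in the middle of the mat, square with it, picture towards the robot; in the last pictures nothing else looks moved and the gripper is clear.

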